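Turn a freshly glued pot stand over into the drying tray with a spatula

TASK

The cork just glued under the round wooden pot stand must dry facing up, and the glue is wet, so keep fingers and arm off it: with the spatula, work the blade gently under its rim and turn it over into the open tray (the tray's floor board makes a good backstop), never lifting it more than about a hand's breadth. Leave it flat on the tray floor, cork up, pushed in so that nothing sticks out past the tray's front, and lay the spatula flat, right way up, on the open shelf. Leave the jar, stapler and tape gun where they are.

Things in the scene. Friction and masses are not known exactly. Their poses are not given: they have to be found in the camera images.
- stand_center (a point): Loose pot stand, about 90 to 165 g: wooden disc 120 mm across, 9 mm thick, on a glued cork disc 96 mm across, 3 mm thick; 12 mm in all. It starts on the shelf before the tray's open front, cork down, so the wood overhangs the cork by 12 mm all round with a 3 mm gap under the rim. The point is its centre, 6 mm up; z points from cork to wood (up at the start, down once turned over).
- tray: Plywood tray fixed to the shelf, open in front, 226 mm wide inside. Origin: midway between the front ends of its sides, at shelf level; x points into the tray, z up. Its floor, a slide-in board 12 mm thick lying on the shelf, is jammed somewhere from flush with that front to 30 mm back (not measured). Sides 12 mm thick, 42 mm high for 45 mm, then 58 mm (lugs 68); back wall 228 mm in; clip at -y, 100 mm high.
- spatula_grip (a point): Loose cranked steel spatula, 180 g, lying flat on the shelf. The point is where to grip it: on the handle's centre line, half-way up (12 mm above the underside). x points to the blade, z up. Handle square, wooden, 25 mm wide, 24 mm high, from 113 mm behind this point to 13 mm ahead of it; then a narrow neck. Undersides of handle and blade are in one plane. Balance about 28 mm ahead.
- spatula_tip (a point): Middle of the blade's straight front edge, on the underside: 143 mm ahead of the grip point along the tool and 12 mm lower. The stiff flat blade is 85 mm wide, 96 mm long and 1.5 mm thick.
- jar: Empty glass jar, 92 mm across and 134 mm high, standing on the shelf. Origin: centre of its underside.
- stapler: White desk stapler, 150 mm long and about 58 mm high, on the shelf. Origin: centre of its underside.
- tape_gun: Silver packing-tape gun lying on its side, about 190 mm long and about 56 mm high, on the shelf. Origin: under the middle of its tape roll.
Not all that is in view belongs to the job. Leave any grey or purple look-alike of the part that bears stand_center alone.

How it is judged (in metres and radians):
On the way, in this order (a step that is already met when the one before it is completed fails the run):
1. the spatula levers the pot stand up on its edge (angle between stand_center's own z axis and vertical between 0.5 and 2.6 rad and contact force between spatula and stand above 0.02 N), for 0.1 s.
2. the pot stand lies turned over, cork up, on the tray floor (angle between stand_center's own z axis and vertical above 3.05 rad and height (world z) of stand_center below 0.024 m and x of stand_center in the frame of tray above 0.02 m), for 0.2 s.
At the end, for the whole second after the job is handed in: The pot stand lies flat and at rest on the tray floor, cork side up (within about 5 degrees), its centre at least 58 mm in from the tray's front (the rim sticks out by at most 2 mm) and between the side walls; the spatula lies flat, right way up and at rest on the shelf (angle between stand_center's own z axis and vertical above 3.05 rad and height (world z) of stand_center between 0.014 and 0.024 m and x of stand_center in the frame of tray between 0.058 and 0.17 m and y of stand_center in the frame of tray between -0.06 and 0.06 m and linear speed of each of stand, spatula below 0.02 m/s and height (world z) of spatula_grip below 0.018 m and height (world z) of spatula_tip below 0.007 m and angle between spatula_grip's own z axis and vertical below 0.2 rad); the robot touches nothing.
It fails at once if the gripper or arm touches the freshly glued pot stand (contact force between any of the fingers, the arm and stand above 0.3 N).
It fails at once if the spatula shoves the pot stand hard enough to slide the wet cork (over 20 N) (contact force between spatula and stand above 20 N).
It fails at once if the pot stand is lifted high or tossed (centre more than 140 mm above the shelf) (height (world z) of stand_center above 0.14 m).
It fails at once if the jar, the stapler or the tape gun is shifted by more than 15 mm (distance of any of jar, stapler, tape_gun from where it was at the start of the episode above 0.015 m).
It also fails if it takes over 64 s, if anything falls off the work surface, if the arm or the gripper's body presses on something with over 40 N, if the wrist force passes 120 N, or if a joint passes its speed limit or range.

ROBOT

A 6-joint arm with a two-finger parallel gripper is mounted at the origin on the work surface. World frame = base frame: x ahead of the robot, y to its left, z up, the work surface at z = 0. Lengths are in mm, angles in rad, forces in N, time in s.
With the tool pointing down it reaches from about 300 to 875 mm from the base axis. Payload 4.2 kg.
Tool frame: the origin (TCP) lies at the very end of the fingers, on their centre line; the grasp point (between the pads) lies 19 mm behind it (manip.grip_depth is the distance from the TCP to the grasp point, in mm); z points along the fingers, y is the line along which they close (so a half turn about z gives the same grasp; the last joint's range is limited). The gripper opens to 85 mm and grips with 20 to 120 N. Pads are 22 mm wide; open, the fingers measure 114 mm over their backs; the gripper's body (76 mm by 85 mm) begins 54 mm behind the grasp point. The pads swing forward as they close: fully open they stand 13 mm farther back than shut.
Start: joints at [-1.366, 0.32, 1.565, -0, 1.257, -0.02], TCP at [128.176, -560.546, 231.338] pointing down, gripper open.
Joint ranges: [-3.11, 3.11], [-0.84, 2.01], [0.21, 2.61], [-1.34, 4.49], [0.05, 2.63], [-2.56, 2.56]. Speed limits (rad/s): [2.57, 2.57, 3.14, 3.14, 3.14, 3.14].

INTERFACE

Orientations are given as a rotation vector (axis times angle).
In Python, from plant import manip, snapshot, boxes_of, cut_out gives the robot as it stands.
- The arm moves only by the shell command python3 -m inch 'ROWS' [OPENING] [FORCE]. ROWS is JSON, a list of rows, each an object of numbers: "dx", "dy", "dz": the shift along the tool's x, y, z in mm; "yaw": the turn about the tool's z in rad. A call has 1 to 8 rows; each row is the pose to reach, as a shift and turn from the pose commanded when the call began, along the tool's axes at that moment; what a row does not reach only later rows make up. A row lasts 1/12 s, in which the tool goes at most 41.7 mm and 7.16 degrees, less where a joint would pass 70% of its speed; a pose out of reach is approached as far as the arm can. A call with a gripper value outside its range is refused whole. OPENING is the closure, from -1 (fully open) to 1 (shut), so that 0 is half open, set as the call begins (- or left out, the last holds). The fingers move at their own pace and stop on an object; FORCE is the grip in N (left out, the last holds). Time passes only in rows, so rows that repeat a pose let the fingers close. It gives the time, the measured TCP pose, the force, the opening and the grip force at its end, in the units of the state.
- manip.get_obs(): the state, without advancing time (a new reading comes with each control period).
- snapshot(name): name is "scene" or "top"; returns a dict with "image" (480x640x3 uint8, red, green, blue), "K" (3x3 intrinsics, pixels), "xyz" and "orientation" of the camera in the world. Camera axes: x right, y down, z forward; pixel columns grow to the right and rows downward; lengths in mm; the calibration is good to about 2 mm. A picture is of the moment at which its call begins. There is no depth.
- manip.job_done(): hands the job in; it is judged then, once.
Trained networks look in a picture, given as the dict that the camera call returned (one of the last four; its "shot" number tells which), for a name from the list of things; names that differ only in an ending like _2 or _b are one class to them, and where a whole thing is asked for, a point or a joint stands for the part that bears it (a point fixed in the world has none). Each returns a list of dicts, best first, with "conf" (0 to 1); they miss things now and then, are a little off and sometimes report something else, mostly with a low value. They report only what shows in the picture. A call takes as long as a camera call. They do not tell look-alikes from the thing itself.
- boxes_of(picture, query): "xyz" ([x, y, z] in mm, in world coordinates, good to about 4 mm: the middle of the surface that is visible of it).
- cut_out(picture, query): "region" (480x640 bool, what is visible of it).
The state is a dict: "t": time; "joints": joint angles; "joint_velocities": joint speeds; "effort": joint torques, N m; "eef_pos": TCP position; "orientation": TCP orientation; "ft_force": force on the tool from outside, world axes, zero at the start; "moment": the same for the moment, N m; "finger_gap": finger opening in mm; "gripper_force": force on a finger pad.
Only numpy, scipy, OpenCV 4.12 (cv2) and the standard library are available. Lean on these libraries where they do the work, as an engineer would, in place of code of your own. Each camera call takes 0.05 s, during which the arm holds its last target. There are 200 camera calls.

## Working session

There is one attempt and no reset: what is moved stays moved. The work goes in short steps, Python scripts to look and compute and a shell command to move; the robot and the scene stay as the last step left them, time stands still between calls to the robot, and variables do not carry over. Pictures are saved under pics/ and viewed, at most 10 in all, crops included, and the job is handed in when it is done.

```bash
mkdir -p pics; ls; cat > h.py <<'E'
import numpy as np, cv2
from scipy.spatial.transform import Rotation as R
from plant import manip, snapshot, boxes_of, cut_out
def cam(p):
    o=np.array(p["orientation"],float)
    M=R.from_rotvec(o).as_matrix() if o.size==3 else (o if o.shape==(3,3) else R.from_quat(o).as_matrix())
    return np.array(p["K"]),np.array(p["xyz"],float),M
def ray(p,u,v,z):
    K,c,M=cam(p); d=M@np.linalg.solve(K,[u,v,1.]); return c+d*(z-c[2])/d[2]
def proj(p,X):
    K,c,M=cam(p); q=K@(M.T@(np.array(X,float)-c)); return q[:2]/q[2]
E
python3 - <<'E'
from h import *
o=manip.get_obs(); print(o)
for n in("scene","top"):
    p=snapshot(n); cv2.imwrite(f"pics/{n}0.png",p["image"][:,:,::-1]); print(n,p["xyz"],p["orientation"],p["K"])
    for q in("stand_center","tray","spatula_grip","spatula_tip","jar","stapler","tape_gun"):
        print(q,[(np.round(b["xyz"],0).tolist(),round(b["conf"],2),np.round(proj(p,b["xyz"])).tolist()) for b in boxes_of(p,q)][:3])
E
```

```text
pics
{'t': 0.0, 'joints': array([-1.36599614e+00,  3.20317018e-01,  1.56568041e+00,  3.15865823e-06,
        1.25740192e+00, -2.00242870e-02]), 'joint_velocities': array([ 1.12249385e-03, -3.01588240e-04,  1.62295685e-04,  1.54188169e-05,
        2.07563651e-03,  6.99365230e-04]), 'effort': array([ 5.50022614e-04, -4.15523386e+01, -2.34162122e+01, -3.52132429e-05,
        8.23548529e-03, -2.47364608e-05]), 'eef_pos': array([ 128.07871671, -560.06426582,  230.46729816]), 'orientation': array([-3.11997641e+00, -3.52206799e-01,  2.56973809e-04]), 'ft_force': array([-0.2614931 , -0.12044074,  0.01554376]), 'moment': array([-0.01429649, -0.01841839,  0.03844254]), 'gripper_force': 0.0, 'finger_gap': 85.32754979876024}
scene [969.19795013 777.60415393 747.10779895] [-0.6789354  -2.6091012   1.17034803] [[604.30669078   0.         315.09143101]
 [  0.         604.30669078 243.81718691]
 [  0.           0.           1.        ]]
stand_center [([392.0, 167.0, 12.0], 0.96, [431.0, 247.0]), ([380.0, -1.0, 11.0], 0.87, [384.0, 196.0]), ([559.0, -27.0, 12.0], 0.6, [300.0, 217.0])]
tray [([545.0, 
[... 441 characters left out ...]
521] [[464.62279102   0.         326.96399857]
 [  0.         464.62279102 243.18573921]
 [  0.           0.           1.        ]]
stand_center [([385.0, 156.0, 8.0], 0.9, [303.0, 347.0]), ([380.0, -6.0, 10.0], 0.8, [390.0, 349.0]), ([555.0, -31.0, 10.0], 0.59, [402.0, 255.0])]
tray [([551.0, -248.0, 14.0], 0.98, [518.0, 257.0])]
spatula_grip [([513.0, 272.0, 0.0], 0.59, [242.0, 279.0])]
spatula_tip [([513.0, 275.0, 2.0], 0.57, [241.0, 279.0])]
jar [([750.0, 9.0, 125.0], 0.89, [386.0, 136.0])]
stapler [([729.0, 317.0, 50.0], 0.96, [213.0, 161.0]), ([791.0, 182.0, 51.0], 0.6, [287.0, 127.0]), ([553.0, -30.0, 9.0], 0.37, [401.0, 257.0])]
tape_gun [([792.0, 176.0, 55.0], 0.77, [290.0, 126.0])]
```

View pics/top0.png

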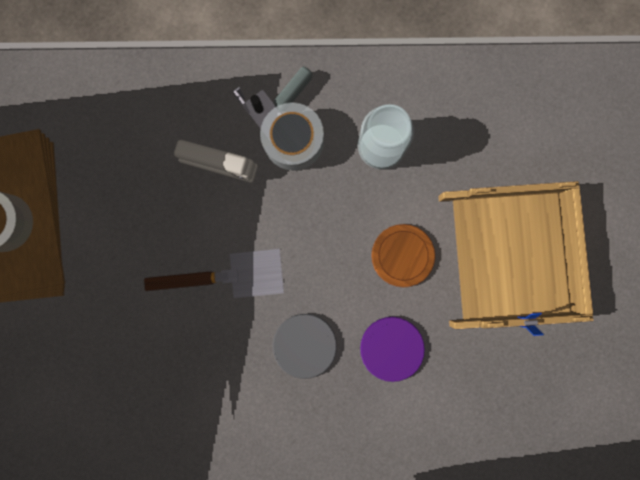

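View pics/scene0.png

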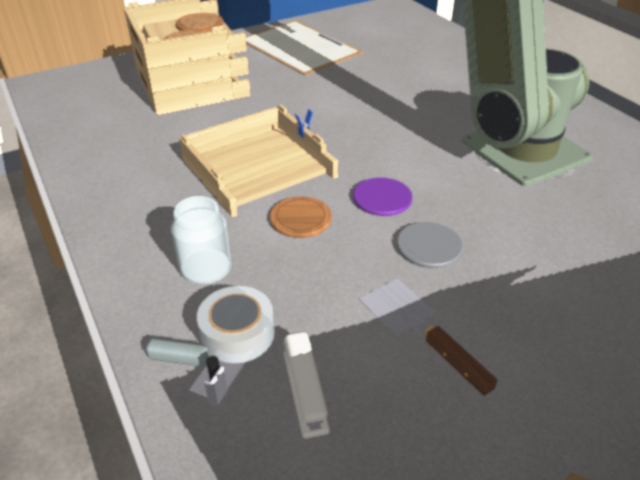

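The pot stand candidates in the top view are wood-brown (404,255), grey (305,346) and purple (392,349). The brown one lies before the tray's open front, and grey and purple are excluded by the task, so I take the brown one. I'll confirm it in an enlarged crop.

```bash
python3 - <<'E'
from h import *
for n in("top","scene"):
    p=snapshot(n); im=p["image"]
    if n=="top": 
        a=cv2.resize(im[170:345,365:600],None,fx=3.4,fy=3.4,interpolation=cv2.INTER_CUBIC); cv2.imwrite("pics/c1.png",a[:,:,::-1])
        b=cv2.resize(im[225:310,135:300],None,fx=4.8,fy=4.8,interpolation=cv2.INTER_CUBIC); cv2.imwrite("pics/c2.png",np.clip(b[:,:,::-1].astype(float)*1.6,0,255))
    for q in("stand_center","spatula_grip","spatula_tip"):
        for r in cut_out(p,q):
            m=r["region"].astype(np.uint8); cs,_=cv2.findContours(m,0,1)
            if not cs: continue
            c=max(cs,key=cv2.contourArea)[:,0,:].astype(float)
            z=12 if q=="stand_center" else 5
            w=np.array([ray(p,u,v,z)[:2] for u,v in c],np.float32)
            rc=cv2.minAreaRect(w); (cx,cy),rr=cv2.minEnclosingCircle(w)
            print(n,q,round(r["conf"],2),int(m.sum()),np.round(c.mean(0)),"rect",np.round(rc[0],1),np.round(rc[1],1),round(rc[2],1),"circ",round(cx,1),round(cy,1),round(rr,1))
E
```

```text
top stand_center 0.93 3348 [392. 349.] rect [380.   -9.1] [117.2 119.5] 89.3 circ 380.9 -9.4 61.3
top stand_center 0.87 3182 [403. 255.] rect [554.4 -33.1] [118.1 118. ] 44.4 circ 555.6 -32.9 60.8
top stand_center 0.6 3283 [304. 346.] rect [387.2 153.9] [118.2 118. ] 44.9 circ 387.1 153.4 60.7
top spatula_grip 0.78 3428 [219. 277.] rect [515.5 328.3] [ 84.9 265.9] 5.3 circ 515.6 327.0 134.3
top spatula_tip 0.81 3402 [220. 277.] rect [516.  327.6] [ 86.  260.5] 4.6 circ 514.4 325.6 132.4
scene stand_center 0.9 2394 [430. 244.] rect [386.5 157.3] [120.6 123.9] 0.5 circ 385.7 157.3 63.6
scene stand_center 0.71 1876 [383. 196.] rect [379.8  -4.5] [125.7 119.6] 60.6 circ 381.2 -7.0 65.4
scene stand_center 0.56 1996 [300. 216.] rect [556.  -28.9] [125.1 114.5] 60.7 circ 556.1 -29.2 63.5
scene spatula_grip 0.72 4338 [429. 333.] rect [515.2 326. ] [ 87.8 256.2] 6.2 circ 516.1 323.7 130.5
scene spatula_tip 0.76 4258 [429. 333.] rect [516.7 326.3] [ 86.4 256.3] 4.9 circ 516.1 323.9 130.6[ WARN:0@1.182] global loadsave.cpp:1063 imwrite_ Unsupported depth image for selected encoder is fallbacked to CV_8U.
```

View pics/c1.png

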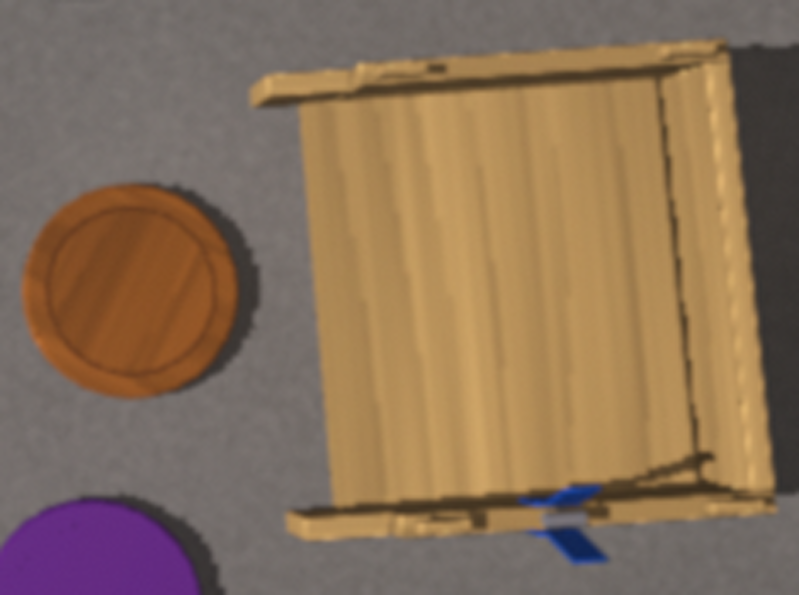

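View pics/c2.png

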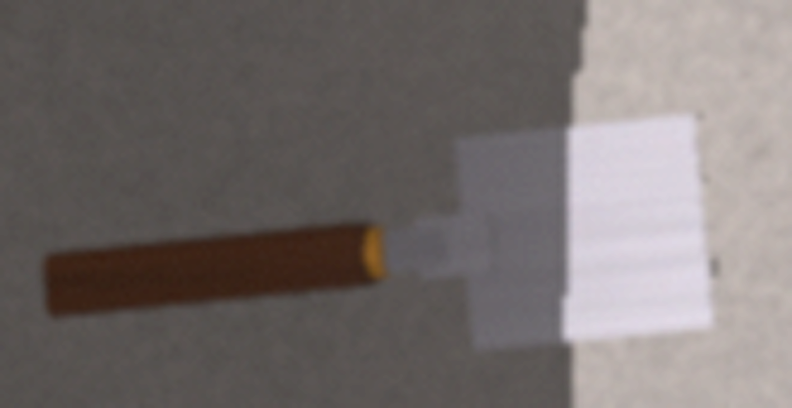

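The crop confirms the brown wooden stand at (404,255). The tray floor's front edge is set back behind the side ends: in the crop it runs (300,105)–(333,505). The blade points toward the tray side.

```bash
python3 - <<'E'
from h import *
p=snapshot("top")
A=lambda u,v,z:ray(p,365+u/3.4,170+v/3.4,z)[:2]
B=lambda u,v,z:ray(p,135+u/4.8,225+v/4.8,z)[:2]
f1,f2=A(303,105,12),A(333,503,12)
s1,s2=A(252,92,42),A(288,524,42)   # side ends' top, front mid
ang=lambda a,b:np.degrees(np.arctan2(*(b-a)[::-1]))
print("floor",f1,f2,ang(f2,f1)); print("sides",s1,s2,np.linalg.norm(s1-s2),ang(s2,s1))
m=(s1+s2)/2; d=f1-f2; n=np.array([d[1],-d[0]])/np.linalg.norm(d); print("tray origin",m,"x axis",n,"recess",(f1-m)@n,(f2-m)@n)
c=[B(695,113,1.5),B(712,328,1.5),B(457,138,1.5),B(473,350,1.5)]
tip=(c[0]+c[1])/2; bk=(c[2]+c[3])/2
h1=(B(46,255,24)+B(52,317,24))/2; h2=(B(383,223,24)+B(383,282,24))/2
print("tip",tip,"bk",bk,ang(bk,tip),"blade w",np.linalg.norm(c[0]-c[1]),"l",np.linalg.norm(tip-bk))
print("handle",h1,h2,np.linalg.norm(h1-h2),ang(h1,h2),"overall",np.linalg.norm(tip-h1),ang(h1,tip))
u=(tip-h1)/np.linalg.norm(tip-h1); print("grip",tip-143*u,h1+113*u)
o=manip.get_obs(); M=R.from_rotvec(o["orientation"]).as_matrix(); print(M.round(3))
E
```

```text
floor [ 657.7097249  -132.33536364] [ 437.21597015 -143.23702999] 2.8305166863198736
sides [660.27175494 -97.05478009] [ 429.11740655 -110.79977694] 231.5626431820168 3.402938775851019
tray origin [ 544.69458074 -103.92727852] x axis [ 0.04938174 -0.99877998] recess 33.954311497260704 33.954311497260704
tip [527.28747221 196.84747476] bk [518.57598754 291.84705527] -84.7606161558023 blade w 85.69267573963606 l 95.39816696662392
handle [503.25942093 448.65643509] [515.38396665 318.8571554 ] 130.3643264788145 -84.6634885943364 overall 252.95276189438047 -84.54924017984423
grip [513.70386353 339.2008575 ] [513.9933215  336.16739839]
[[ 0.975  0.223  0.   ]
 [ 0.223 -0.975 -0.   ]
 [ 0.     0.    -1.   ]]
```

```bash
python3 -m inch '[{"dx":24,"dy":-33},{"dx":48,"dy":-66},{"dx":72,"dy":-98},{"dx":96,"dy":-131},{"dx":120,"dy":-164},{"dx":144,"dy":-197},{"dx":168,"dy":-230},{"dx":192,"dy":-263}]' -1; python3 -m inch '[{"dx":24,"dy":-33},{"dx":48,"dy":-66},{"dx":72,"dy":-98},{"dx":96,"dy":-131},{"dx":120,"dy":-164},{"dx":144,"dy":-197},{"dx":168,"dy":-230},{"dx":192,"dy":-263}]'; python3 -m inch '[{"dx":24,"dy":-33},{"dx":48,"dy":-66},{"dx":72,"dy":-98},{"dx":96,"dy":-131},{"dx":120,"dy":-164},{"dx":144,"dy":-197},{"dx":168,"dy":-230},{"dx":192,"dy":-263}]'; python3 -m inch '[{"yaw":-0.12},{"yaw":-0.24},{"yaw":-0.36},{"yaw":-0.48},{"yaw":-0.6},{"yaw":-0.72},{"yaw":-0.72},{"yaw":-0.72}]';python3 -m inch '[{"yaw":-0.12},{"yaw":-0.24},{"yaw":-0.36},{"yaw":-0.48},{"yaw":-0.6},{"yaw":-0.72},{"yaw":-0.72},{"yaw":-0.72}]'; python3 -c "
from h import *
o=manip.get_obs(); M=R.from_rotvec(o['orientation']).as_matrix(); print(o['t'],o['eef_pos'],np.degrees(np.arctan2(M[1,1],M[0,1])),o['ft_force'],M[2,:].round(4),o['joints'])"
```

```text
1.25 [ 128.16586757 -560.56791115  231.34215188] -77.12202448350052 [ 0.10190109 -0.29486742  0.85985307] [ 0.e+00  1.e-04 -1.e+00] [-1.36603331e+00  3.19615348e-01  1.56446649e+00  1.72636219e-05
  1.25739550e+00 -2.00053761e-02]schema error: expected keys dx, dy, dz, yaw
schema error: expected keys dx, dy, dz, yaw
schema error: expected keys dx, dy, dz, yaw
schema error: expected keys dx, dy, dz, yaw
schema error: expected keys dx, dy, dz, yaw
```

```bash
python3 -m inch '[{"dx":192,"dy":-263,"dz":0,"yaw":0},{"dx":192,"dy":-263,"dz":0,"yaw":0},{"dx":192,"dy":-263,"dz":0,"yaw":0},{"dx":192,"dy":-263,"dz":0,"yaw":0},{"dx":192,"dy":-263,"dz":0,"yaw":0},{"dx":192,"dy":-263,"dz":0,"yaw":0},{"dx":192,"dy":-263,"dz":0,"yaw":0},{"dx":192,"dy":-263,"dz":0,"yaw":0}]' -1; cat >> h.py <<'E'
def st():
    o=manip.get_obs(); M=R.from_rotvec(o['orientation']).as_matrix()
    print('t%.2f'%o['t'],o['eef_pos'].round(1),'yaxis %.2f'%np.degrees(np.arctan2(M[1,1],M[0,1])),'F',o['ft_force'].round(2),'gap %.1f gf %.1f'%(o['finger_gap'],o['gripper_force']),'j6 %.2f'%o['joints'][5])
E
python3 -c "
from h import *
st()"
```

```text
t: 1.92
eef_pos: [256.9, -258.8, 231.5]
orientation: [-3.122, -0.352, -0.001]
ft_force: [-0.1, -0.0, -0.6]
finger_gap: 85.2
gripper_force: 0.0
t1.92 [ 256.9 -258.8  231.5] yaxis -77.12 F [-0.12 -0.01 -0.57] gap 85.2 gf 0.0 j6 0.52
```

```bash
python3 -m inch '[{"dx":192,"dy":-263,"dz":0,"yaw":0},{"dx":192,"dy":-263,"dz":0,"yaw":0},{"dx":192,"dy":-263,"dz":0,"yaw":0},{"dx":192,"dy":-263,"dz":0,"yaw":0},{"dx":192,"dy":-263,"dz":0,"yaw":0},{"dx":192,"dy":-263,"dz":0,"yaw":0},{"dx":192,"dy":-263,"dz":0,"yaw":0},{"dx":192,"dy":-263,"dz":0,"yaw":0}]' >/dev/null;  python3 -m inch '[{"dx":192,"dy":-263,"dz":0,"yaw":0},{"dx":192,"dy":-263,"dz":0,"yaw":0},{"dx":192,"dy":-263,"dz":0,"yaw":0},{"dx":192,"dy":-263,"dz":0,"yaw":0},{"dx":192,"dy":-263,"dz":0,"yaw":0},{"dx":192,"dy":-263,"dz":0,"yaw":0},{"dx":192,"dy":-263,"dz":0,"yaw":0},{"dx":192,"dy":-263,"dz":0,"yaw":0}]' >/dev/null; python3 -m inch '[{"dx":0,"dy":0,"dz":30,"yaw":-0.12},{"dx":0,"dy":0,"dz":60,"yaw":-0.24},{"dx":0,"dy":0,"dz":90,"yaw":-0.36},{"dx":0,"dy":0,"dz":120,"yaw":-0.48},{"dx":0,"dy":0,"dz":130,"yaw":-0.6},{"dx":0,"dy":0,"dz":130,"yaw":-0.72},{"dx":0,"dy":0,"dz":130,"yaw":-0.84},{"dx":0,"dy":0,"dz":130,"yaw":-0.96}]' >/dev/null; python3 -m inch '[{"dx":0,"dy":0,"dz":0,"yaw":-0.12},{"dx":0,"dy":0,"dz":0,"yaw":-0.24},{"dx":0,"dy":0,"dz":0,"yaw":-0.36},{"dx":0,"dy":0,"dz":0,"yaw":-0.48},{"dx":0,"dy":0,"dz":0,"yaw":-0.48},{"dx":0,"dy":0,"dz":0,"yaw":-0.48}]' >/dev/null; python3 -c "
from h import *
st()"
```

```text
t4.42 [513.8 337.  101.3] yaxis 5.22 F [-0.07 -0.06  0.34] gap 85.5 gf 0.0 j6 0.47
```

```bash
python3 -m inch '[{"dx":-1,"dy":0,"dz":30,"yaw":0},{"dx":-1,"dy":0,"dz":60,"yaw":0},{"dx":-1,"dy":0,"dz":80,"yaw":0},{"dx":-1,"dy":0,"dz":92,"yaw":0},{"dx":-1,"dy":0,"dz":97,"yaw":0},{"dx":-1,"dy":0,"dz":97,"yaw":0},{"dx":-1,"dy":0,"dz":97,"yaw":0}]' -1; python3 -m inch '[{"dx":0,"dy":0,"dz":0,"yaw":0},{"dx":0,"dy":0,"dz":0,"yaw":0},{"dx":0,"dy":0,"dz":0,"yaw":0},{"dx":0,"dy":0,"dz":0,"yaw":0},{"dx":0,"dy":0,"dz":0,"yaw":0},{"dx":0,"dy":0,"dz":0,"yaw":0},{"dx":0,"dy":0,"dz":0,"yaw":0},{"dx":0,"dy":0,"dz":0,"yaw":0}]' 0.9 100;python3 -m inch '[{"dx":0,"dy":0,"dz":0,"yaw":0},{"dx":0,"dy":0,"dz":0,"yaw":0},{"dx":0,"dy":0,"dz":0,"yaw":0},{"dx":0,"dy":0,"dz":0,"yaw":0}]'
```

```text
t: 5.0
eef_pos: [514.7, 336.4, 5.1]
orientation: [2.115, 2.322, 0.002]
ft_force: [0.5, -0.3, 0.2]
finger_gap: 85.4
gripper_force: 0.0
t: 5.67
eef_pos: [514.2, 336.2, 5.1]
orientation: [2.115, 2.323, 0.002]
ft_force: [-0.6, -0.7, 5.9]
finger_gap: 22.6
gripper_force: 99.6
t: 6.0
eef_pos: [514.2, 336.2, 5.1]
orientation: [2.115, 2.323, 0.002]
ft_force: [-1.5, -0.8, 5.2]
finger_gap: 22.5
gripper_force: 99.6
```

```bash
python3 -m inch '[{"dx":0,"dy":0,"dz":-10,"yaw":0},{"dx":0,"dy":0,"dz":-25,"yaw":0},{"dx":-30,"dy":4,"dz":-25,"yaw":0.01},{"dx":-65,"dy":8,"dz":-25,"yaw":0.02},{"dx":-100,"dy":13,"dz":-25,"yaw":0.03},{"dx":-125,"dy":17,"dz":-25,"yaw":0.04},{"dx":-135,"dy":17,"dz":-25,"yaw":0.04},{"dx":-135,"dy":17,"dz":-25,"yaw":0.04}]';python3 -m inch '[{"dx":0,"dy":0,"dz":0,"yaw":0},{"dx":0,"dy":0,"dz":0,"yaw":0}]'
python3 - <<'E'
from h import *
st()
p=snapshot("top"); im=p["image"]; a=cv2.resize(im[160:330,270:490],None,fx=3.6,fy=3.5,interpolation=cv2.INTER_CUBIC); cv2.imwrite("pics/c3.png",a[:,:,::-1])
q=snapshot("scene"); im=q["image"]; b=cv2.resize(im[110:330,190:470],None,fx=2.7,fy=2.7,interpolation=cv2.INTER_CUBIC); cv2.imwrite("pics/c4.png",b[:,:,::-1])
E
```

```text
t: 6.67
eef_pos: [543.5, 201.1, 29.3]
orientation: [-2.164, -2.277, 0.002]
ft_force: [-0.8, -0.1, -1.4]
finger_gap: 23.1
gripper_force: 98.7
t: 6.83
eef_pos: [543.4, 204.3, 29.3]
orientation: [-2.16, -2.281, -0.001]
ft_force: [-0.9, 0.2, -2.3]
finger_gap: 22.6
gripper_force: 98.7
t6.83 [543.4 204.3  29.3] yaxis 3.13 F [-0.92  0.16 -2.32] gap 22.6 gf 98.7 j6 0.28
```

View pics/c3.png

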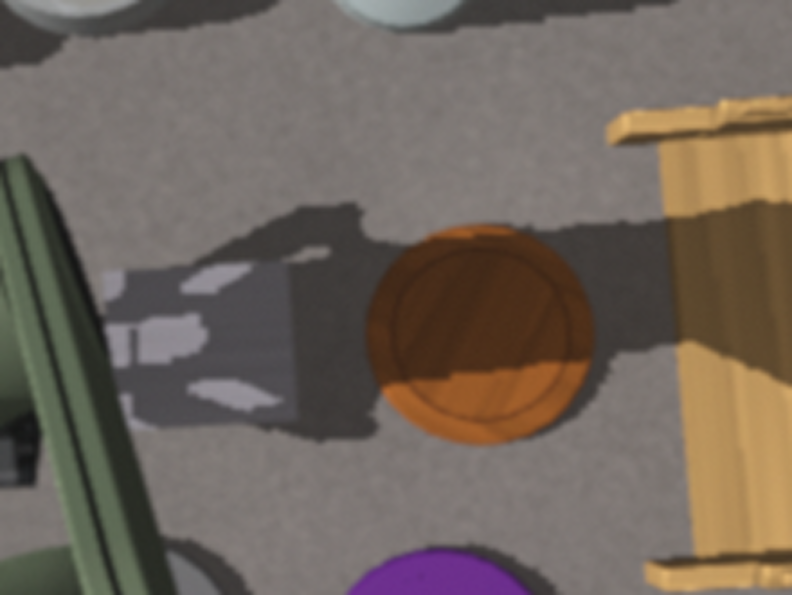

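View pics/c4.png

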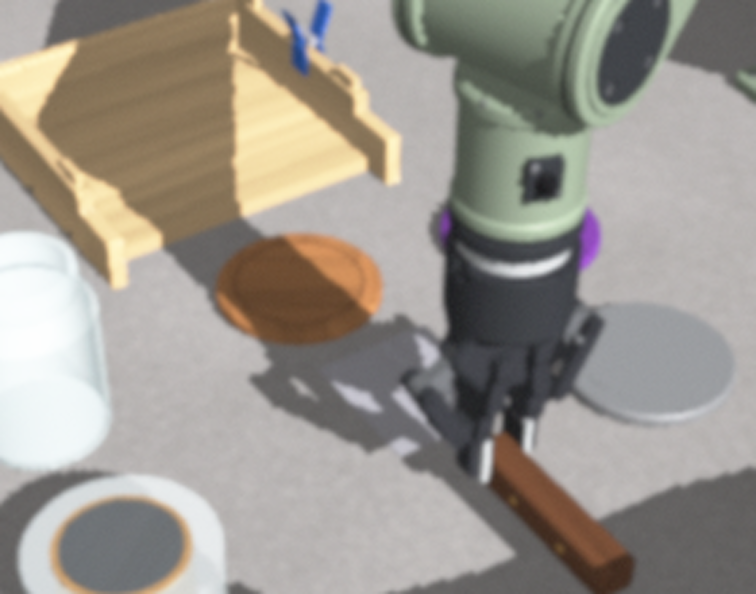

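```bash
python3 - <<'E'
from h import *
p=snapshot("top")
A=lambda u,v,z:ray(p,270+u/3.6,160+v/3.5,z)[:2]
a,b=A(290,262,25.5),A(298,420,25.5); print("tip",(a+b)/2,np.linalg.norm(a-b),"perp ang",np.degrees(np.arctan2(*(a-b)[::-1])))
print("stand",A(481,334,12),A(368,334,12),A(595,334,12))
f1,f2=A(661,140,12),A(695,553,12); print("floor",f1,f2)
E
```

```text
tip [551.27210976  63.8337443 ] 84.01519231371412 perp ang 2.2358653824463084
stand [554.73094569 -34.72603579] [555.14131663  24.42425192] [554.31749806 -94.31979431]
floor [ 659.4076688  -131.41815033] [ 437.10591663 -143.44707716]
```

```bash
python3 -m inch '[{"dx":0,"dy":0,"dz":12,"yaw":0},{"dx":0,"dy":0,"dz":20,"yaw":0},{"dx":0,"dy":0,"dz":22,"yaw":0},{"dx":0,"dy":0,"dz":23,"yaw":0},{"dx":0,"dy":0,"dz":24,"yaw":0},{"dx":0,"dy":0,"dz":24,"yaw":0},{"dx":0,"dy":0,"dz":24,"yaw":0}]'
python3 - <<'E'
from h import *
st(); print(manip.get_obs()["moment"])
E
```

```text
t: 7.57
eef_pos: [543.8, 203.3, 5.6]
orientation: [2.16, 2.28, 0.001]
ft_force: [0.2, 0.5, -1.3]
finger_gap: 23.2
gripper_force: 98.7
t7.57 [543.8 203.3   5.6] yaxis 3.10 F [ 0.23  0.46 -1.34] gap 23.2 gf 98.7 j6 0.28
[ 0.07503319 -0.01262024 -0.04826849]
```

```bash
python3 -m inch '[{"dx":0,"dy":0,"dz":0.5,"yaw":0},{"dx":-10,"dy":0,"dz":0.5,"yaw":0},{"dx":-20,"dy":0,"dz":0.5,"yaw":0},{"dx":-26,"dy":0,"dz":0.5,"yaw":0},{"dx":-29,"dy":0,"dz":0.5,"yaw":0},{"dx":-32,"dy":0,"dz":0.5,"yaw":0},{"dx":-32,"dy":0,"dz":0.5,"yaw":0}]'
python3 -m inch '[{"dx":-1,"dy":0,"dz":0,"yaw":0},{"dx":-2,"dy":0,"dz":0,"yaw":0},{"dx":-3,"dy":0,"dz":0,"yaw":0},{"dx":-4,"dy":0,"dz":0,"yaw":0},{"dx":-5,"dy":0,"dz":0,"yaw":0},{"dx":-6,"dy":0,"dz":0,"yaw":0},{"dx":-7,"dy":0,"dz":0,"yaw":0},{"dx":-8,"dy":0,"dz":0,"yaw":0}]'
python3 - <<'E'
from h import *
st(); print(manip.get_obs()["moment"])
p=snapshot("top")
def chk(p):
    for r in cut_out(p,"stand_center"):
        m=r["region"]; v=p["image"][m].mean(0)
        print(round(r["conf"],2),v.round(),int(m.sum()),np.round(ray(p,*np.argwhere(m).mean(0)[::-1],12),1))
chk(p); chk(snapshot("scene"))
E
```

```text
t: 8.15
eef_pos: [545.6, 170.2, 5.1]
orientation: [2.161, 2.279, 0.0]
ft_force: [0.9, -3.4, 2.6]
finger_gap: 22.4
gripper_force: 99.3
t: 8.82
eef_pos: [546.0, 163.6, 5.1]
orientation: [2.16, 2.28, 0.002]
ft_force: [-0.0, 5.1, 5.3]
finger_gap: 22.6
gripper_force: 99.6
t8.82 [546.  163.6   5.1] yaxis 3.10 F [-0.04  5.08  5.28] gap 22.6 gf 99.6 j6 0.22
[ 0.76764542  0.06934771 -0.01820245]
0.65 [95. 58. 31.] 3091 [555.4 -32.4  12. ]
0.56 [108.  48. 140.] 3318 [380.3  -9.6  12. ]
0.91 [156. 157. 161.] 2423 [389.3 160.   12. ]
0.66 [151.  85. 192.] 744 [358.8  14.6  12. ]
0.65 [133.  94.  65.] 2089 [556.  -26.8  12. ]
```

```bash
python3 -m inch '[{"dx":0,"dy":0,"dz":-0.4,"yaw":0},{"dx":0,"dy":0,"dz":-0.4,"yaw":0},{"dx":0,"dy":0,"dz":-0.4,"yaw":0}]'
python3 -m inch '[{"dx":-1,"dy":0,"dz":0,"yaw":0},{"dx":-2,"dy":0,"dz":0,"yaw":0},{"dx":-3,"dy":0,"dz":0,"yaw":0},{"dx":-4,"dy":0,"dz":0,"yaw":0},{"dx":-5,"dy":0,"dz":0,"yaw":0},{"dx":-6,"dy":0,"dz":0,"yaw":0},{"dx":-7,"dy":0,"dz":0,"yaw":0},{"dx":-8,"dy":0,"dz":0,"yaw":0}]'
python3 - <<'E'
from h import *
st(); print(manip.get_obs()["moment"])
p=snapshot("top")
def chk(p):
    for r in cut_out(p,"stand_center"):
        m=r["region"]; v=p["image"][m].mean(0)
        print(round(r["conf"],2),v.round(),int(m.sum()),np.round(ray(p,*np.argwhere(m).mean(0)[::-1],12),1))
chk(p); chk(snapshot("scene"))
E
```

```text
t: 9.27
eef_pos: [545.9, 163.0, 5.1]
orientation: [2.16, 2.281, -0.0]
ft_force: [0.2, 1.5, 3.0]
finger_gap: 22.9
gripper_force: 99.3
t: 9.93
eef_pos: [546.0, 155.1, 5.1]
orientation: [-2.161, -2.281, 0.0]
ft_force: [-0.6, 3.3, 3.1]
finger_gap: 22.7
gripper_force: 99.3
t9.93 [546.  155.1   5.1] yaxis 3.09 F [-0.61  3.27  3.07] gap 22.7 gf 99.3 j6 0.20
[ 0.46623201 -0.10727018  0.05191289]
0.93 [95. 58. 31.] 3140 [554.2 -32.2  12. ]
0.74 [107.  47. 139.] 3162 [381.3 -11.7  12. ]
0.7 [131.  93.  63.] 2059 [556.4 -26.9  12. ]
0.66 [155. 157. 160.] 2456 [389.6 160.   12. ]
0.64 [151.  86. 191.] 897 [361.1  12.4  12. ]
```

```bash
python3 -m inch '[{"dx":-0.5,"dy":0,"dz":-0.2,"yaw":0},{"dx":-1,"dy":0,"dz":-0.2,"yaw":0},{"dx":-2,"dy":0,"dz":-0.2,"yaw":0},{"dx":-3,"dy":0,"dz":-0.2,"yaw":0},{"dx":-5,"dy":0,"dz":-0.2,"yaw":0},{"dx":-7,"dy":0,"dz":-0.2,"yaw":0},{"dx":-9,"dy":0,"dz":-0.2,"yaw":0},{"dx":-11,"dy":0,"dz":-0.2,"yaw":0}]'
python3 -m inch '[{"dx":-3,"dy":0,"dz":0,"yaw":0},{"dx":-6,"dy":0,"dz":0,"yaw":0},{"dx":-9,"dy":0,"dz":0,"yaw":0},{"dx":-12,"dy":0,"dz":0,"yaw":0},{"dx":-15,"dy":0,"dz":0,"yaw":0},{"dx":-18,"dy":0,"dz":0,"yaw":0},{"dx":-21,"dy":0,"dz":0,"yaw":0},{"dx":-22,"dy":0,"dz":0,"yaw":0}]'
python3 - <<'E'
from h import *
st(); print(manip.get_obs()["moment"])
p=snapshot("top")
def chk(p):
    for r in cut_out(p,"stand_center"):
        m=r["region"]; v=p["image"][m].mean(0)
        if v[0]>1.3*v[2]: print(round(r["conf"],2),v.round(),int(m.sum()),np.round(ray(p,*np.argwhere(m).mean(0)[::-1],12),1))
chk(p); chk(snapshot("scene"))
im=p["image"]; a=cv2.resize(im[180:340,340:480],None,fx=4,fy=3.7,interpolation=cv2.INTER_CUBIC); cv2.imwrite("pics/c5.png",a[:,:,::-1])
E
```

```text
t: 10.8
eef_pos: [546.4, 143.9, 5.2]
orientation: [-2.161, -2.28, 0.001]
ft_force: [-0.5, 1.1, -0.6]
finger_gap: 22.8
gripper_force: 99.1
t: 11.47
eef_pos: [547.8, 121.8, 5.3]
orientation: [2.161, 2.28, -0.001]
ft_force: [0.5, 1.0, -0.7]
finger_gap: 22.9
gripper_force: 98.7
t11.47 [547.8 121.8   5.3] yaxis 3.08 F [ 0.48  1.03 -0.69] gap 22.9 gf 98.7 j6 0.14
[0.22044538 0.01619209 0.00304617]
0.73 [94. 57. 30.] 3114 [556.1 -63.6  12. ]
0.81 [131.  93.  63.] 1983 [558.4 -58.8  12. ]
```

View pics/c5.png

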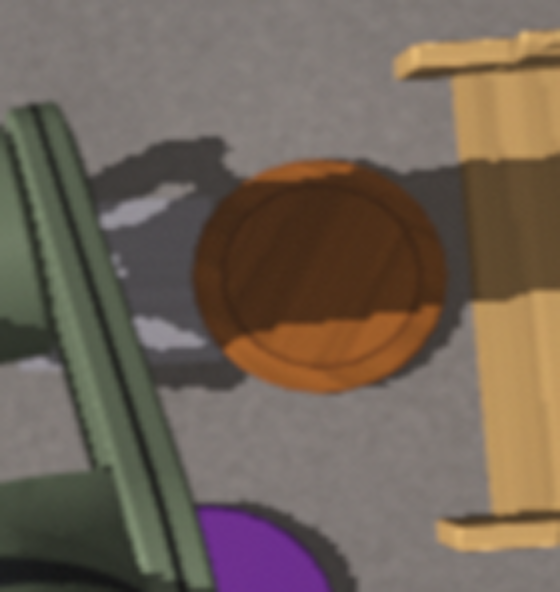

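```bash
python3 -m inch '[{"dx":-2,"dy":0,"dz":0,"yaw":0},{"dx":-4,"dy":0,"dz":0,"yaw":0},{"dx":-6,"dy":0,"dz":0,"yaw":0},{"dx":-7,"dy":0,"dz":0,"yaw":0},{"dx":-8,"dy":0,"dz":0,"yaw":0},{"dx":-8,"dy":0,"dz":0,"yaw":0}]'|grep -E "eef|ft"
for i in 1; do python3 -m inch '[{"dx":-0.5,"dy":0,"dz":0,"yaw":0},{"dx":-1,"dy":0,"dz":0,"yaw":0}]'|grep -E "eef|ft"; done
python3 -m inch '[{"dx":-0.5,"dy":0,"dz":0,"yaw":0},{"dx":-1,"dy":0,"dz":0,"yaw":0}]'|grep -E "eef|ft"
```

```text
eef_pos: [548.3, 114.1, 5.4]
ft_force: [0.3, 0.5, -1.3]
eef_pos: [548.4, 113.4, 5.4]
ft_force: [0.8, 0.5, -2.3]
eef_pos: [548.5, 112.3, 5.4]
ft_force: [-0.0, 1.3, -2.8]
```

```bash
python3 -m inch '[{"dx":-0.5,"dy":0,"dz":0,"yaw":0},{"dx":-1,"dy":0,"dz":0,"yaw":0}]'|grep -E "eef|ft"
python3 -m inch '[{"dx":-0.3,"dy":0,"dz":0,"yaw":0},{"dx":-0.6,"dy":0,"dz":0,"yaw":0}]'|grep -E "eef|ft"
python3 - <<'E'
from h import *
st()
p=snapshot("top")
def chk(p):
    for r in cut_out(p,"stand_center"):
        m=r["region"]; v=p["image"][m].mean(0)
        if v[0]>1.3*v[2]: print(round(r["conf"],2),int(m.sum()),np.round(ray(p,*np.argwhere(m).mean(0)[::-1],12),1))
chk(p); chk(snapshot("scene"))
E
```

```text
eef_pos: [548.4, 111.3, 5.4]
ft_force: [-0.1, 0.6, -1.8]
eef_pos: [548.5, 110.7, 5.4]
ft_force: [0.4, 0.1, -1.9]
t12.83 [548.5 110.7   5.4] yaxis 3.10 F [ 0.38  0.1  -1.88] gap 23.2 gf 98.7 j6 0.12
0.82 3163 [557.  -75.2  12. ]
0.9 1863 [558.8 -68.3  12. ]
```

```bash
python3 -m inch '[{"dx":-0.5,"dy":0,"dz":0,"yaw":0},{"dx":-1,"dy":0,"dz":0,"yaw":0}]'|grep -E "eef|ft"
python3 -m inch '[{"dx":-0.4,"dy":0,"dz":0,"yaw":0},{"dx":-0.8,"dy":0,"dz":0,"yaw":0}]'|grep -E "eef|ft"
```

```text
eef_pos: [548.6, 109.7, 5.4]
ft_force: [0.9, 1.0, -0.9]
eef_pos: [548.6, 108.9, 5.4]
ft_force: [-0.1, 0.2, -1.9]
```

```bash
python3 -m inch '[{"dx":-0.4,"dy":0,"dz":0,"yaw":0},{"dx":-0.8,"dy":0,"dz":0,"yaw":0}]'|grep -E "eef|ft"
```

```text
eef_pos: [548.7, 108.4, 5.4]
ft_force: [-0.9, 4.2, -1.6]
```

```bash
python3 -m inch '[{"dx":2,"dy":0,"dz":0,"yaw":0},{"dx":4.5,"dy":0,"dz":0,"yaw":0},{"dx":4.5,"dy":0,"dz":-1,"yaw":0},{"dx":4.7,"dy":0,"dz":-4,"yaw":0},{"dx":4.9,"dy":0,"dz":-7,"yaw":0},{"dx":4.9,"dy":0,"dz":-10,"yaw":0},{"dx":4.7,"dy":0,"dz":-14,"yaw":0},{"dx":4.4,"dy":0,"dz":-18.5,"yaw":0}]'|grep -E "eef|ft"
cat >> h.py <<'E'
def chk(z=12):
    for n in("top","scene"):
        p=snapshot(n); cv2.imwrite(f"pics/l_{n}.png",p["image"][:,:,::-1])
        for r in cut_out(p,"stand_center"):
            m=r["region"]; v=p["image"][m].mean(0)
            if v[0]>1.25*v[2]:
                ii=np.argwhere(m); print(n,round(r["conf"],2),int(m.sum()),v.round(),np.round(ray(p,*ii.mean(0)[::-1],z),1),"px",ii.min(0)[::-1],ii.max(0)[::-1])
E
python3 - <<'E'
from h import *
st(); print(manip.get_obs()["moment"]); chk()
E
```

```text
eef_pos: [548.3, 112.4, 24.3]
ft_force: [-0.6, -0.9, -2.3]
t14.20 [548.3 112.4  24.3] yaxis 3.09 F [-0.61 -0.87 -2.31] gap 22.8 gf 98.7 j6 0.13
[ 0.07453957  0.00737047 -0.00115667]
top 0.61 3016 [86. 52. 28.] [556.9 -78.5  12. ] px [396 224] [457 284]
scene 0.78 1526 [122.  87.  58.] [554.6 -82.2  12. ] px [259 185] [318 217]
scene 0.22 2046 [117.  97.  88.] [544.9  98.6  12. ] px [284 207] [387 296]
```

```bash
python3 -c "
import cv2
im=cv2.imread('pics/l_scene.png')[130:280,200:400]; cv2.imwrite('pics/c6.png',cv2.resize(im,None,fx=3.9,fy=3.9,interpolation=cv2.INTER_CUBIC))"
```

```text
(no output)
```

View pics/c6.png

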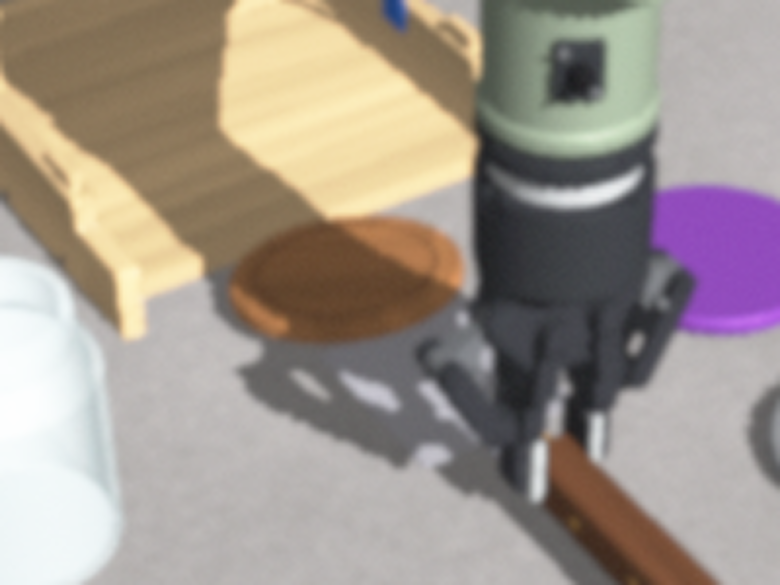

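```bash
python3 -m inch '[{"dx":-0.5,"dy":0,"dz":-4.3,"yaw":0},{"dx":-1.4,"dy":0,"dz":-8.7,"yaw":0},{"dx":-2.4,"dy":0,"dz":-13.4,"yaw":0},{"dx":-3.6,"dy":0,"dz":-18.1,"yaw":0},{"dx":-5,"dy":0,"dz":-22.6,"yaw":0},{"dx":-6.6,"dy":0,"dz":-27.1,"yaw":0},{"dx":-8.5,"dy":0,"dz":-31.5,"yaw":0},{"dx":-10.5,"dy":0,"dz":-35.9,"yaw":0}]'|grep -E "eef|ft"
python3 - <<'E'
from h import *
st(); print(manip.get_obs()["moment"]); chk()
E
```

```text
eef_pos: [549.0, 101.8, 60.3]
ft_force: [0.3, -0.0, -1.5]
t15.07 [549.  101.8  60.3] yaxis 3.09 F [ 0.27 -0.01 -1.47] gap 23.0 gf 98.6 j6 0.11
[0.18460539 0.0261667  0.0221428 ]
top 0.55 2709 [73. 46. 27.] [558.3 -87.3  12. ] px [406 221] [457 286]
```

```bash
python3 -m inch '[{"dx":-2.2,"dy":0,"dz":-4.1,"yaw":0},{"dx":-4.6,"dy":0,"dz":-8.2,"yaw":0},{"dx":-7.2,"dy":0,"dz":-12.2,"yaw":0},{"dx":-9.9,"dy":0,"dz":-16,"yaw":0},{"dx":-12.9,"dy":0,"dz":-19.7,"yaw":0},{"dx":-16,"dy":0,"dz":-23.2,"yaw":0},{"dx":-19.3,"dy":0,"dz":-26.6,"yaw":0},{"dx":-22.7,"dy":0,"dz":-29.9,"yaw":0}]'|grep -E "eef|ft"
python3 - <<'E'
from h import *
st(); print(manip.get_obs()["moment"]); chk()
im=cv2.imread('pics/l_scene.png')[110:280,190:400]; cv2.imwrite('pics/c7.png',cv2.resize(im,None,fx=3.5,fy=3.5,interpolation=cv2.INTER_CUBIC))
E
```

```text
eef_pos: [550.2, 79.0, 90.1]
ft_force: [0.2, 0.8, -2.3]
t15.93 [550.2  79.   90.1] yaxis 3.09 F [ 0.18  0.78 -2.29] gap 22.5 gf 98.6 j6 0.07
[0.14632229 0.03226554 0.00828445]
top 0.65 1845 [67. 43. 25.] [ 560.  -103.5   12. ] px [423 219] [457 285]
scene 0.8 379 [114.  87.  63.] [ 550.9 -146.5   12. ] px [256 167] [307 196]
```

View pics/c7.png

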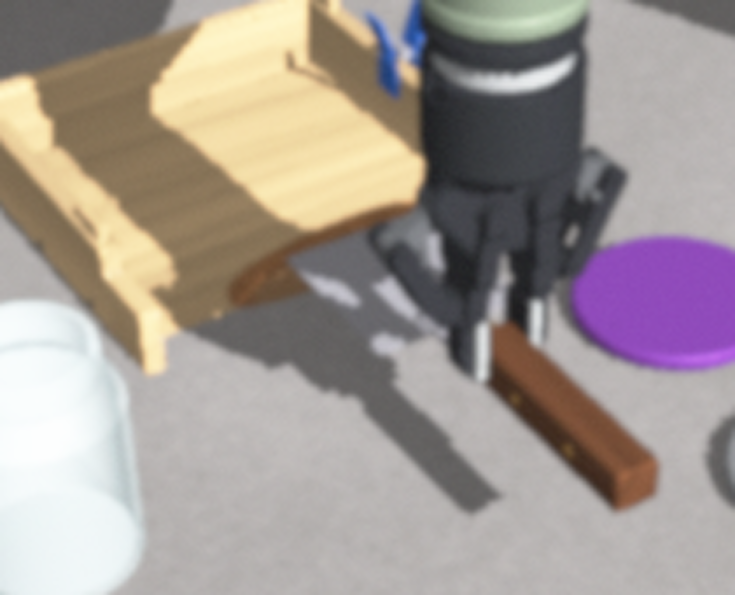

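```bash
python3 -m inch '[{"dx":-5.8,"dy":0,"dz":-4.8,"yaw":0},{"dx":-12,"dy":0,"dz":-9.2,"yaw":0},{"dx":-18.4,"dy":0,"dz":-13.1,"yaw":0},{"dx":-25.2,"dy":0,"dz":-16.6,"yaw":0},{"dx":-32.2,"dy":0,"dz":-19.5,"yaw":0},{"dx":-39.5,"dy":0,"dz":-21.9,"yaw":0},{"dx":-47,"dy":0,"dz":-23.8,"yaw":0},{"dx":-54.6,"dy":0,"dz":-25.2,"yaw":0}]'|grep -E "eef|ft"
python3 - <<'E'
from h import *
st(); print(manip.get_obs()["moment"]); chk()
E
```

```text
eef_pos: [553.2, 23.9, 115.2]
ft_force: [0.2, 0.8, -2.9]
t16.80 [553.2  23.9 115.2] yaxis 3.09 F [ 0.15  0.79 -2.86] gap 22.7 gf 98.6 j6 -0.03
[ 0.05242306 -0.01970642  0.04149584]
scene 0.64 958 [125.  94.  67.] [ 563.  -176.6   12. ] px [247 145] [291 195]
```

```bash
python3 -m inch '[{"dx":-5,"dy":0,"dz":0,"yaw":0},{"dx":-10,"dy":0,"dz":0,"yaw":0},{"dx":-15,"dy":0,"dz":0,"yaw":0},{"dx":-20,"dy":0,"dz":0,"yaw":0},{"dx":-25,"dy":0,"dz":0,"yaw":0},{"dx":-30,"dy":0,"dz":0,"yaw":0},{"dx":-35,"dy":0,"dz":0,"yaw":0},{"dx":-40,"dy":0,"dz":0,"yaw":0}]'|grep -E "eef|ft"
python3 - <<'E'
from h import *
st(); chk(21)
E
```

```text
eef_pos: [555.3, -15.7, 114.9]
ft_force: [-0.3, 0.7, -2.1]
t17.67 [555.3 -15.7 114.9] yaxis 3.09 F [-0.3   0.7  -2.09] gap 22.5 gf 98.7 j6 -0.10
top 0.41 77 [168. 109.  54.] [ 509.2 -161.5   21. ] px [463 277] [483 282]
scene 0.6 1636 [162. 123.  86.] [ 572.3 -169.1   21. ] px [236 151] [293 197]
```

```bash
python3 -m inch '[{"dx":20,"dy":0,"dz":0,"yaw":0},{"dx":55,"dy":0,"dz":0,"yaw":0},{"dx":90,"dy":0,"dz":0,"yaw":0},{"dx":125,"dy":0,"dz":0,"yaw":0},{"dx":140,"dy":0,"dz":0,"yaw":0},{"dx":140,"dy":0,"dz":0,"yaw":0}]'|grep -E "eef|ft"
python3 - <<'E'
from h import *
st(); chk(24)
a=cv2.imread('pics/l_scene.png')[100:250,170:340]; b=cv2.imread('pics/l_top.png')[170:340,420:600]
cv2.imwrite('pics/c8.png',np.hstack([cv2.resize(a,(400,400)),cv2.resize(b,(400,400))]))
E
```

```text
eef_pos: [547.5, 128.3, 114.9]
ft_force: [-0.2, -0.7, -2.1]
t18.37 [547.5 128.3 114.9] yaxis 3.33 F [-0.24 -0.7  -2.13] gap 22.6 gf 98.7 j6 0.15
top 0.91 3316 [97. 64. 35.] [ 565.8 -171.4   24. ] px [446 217] [511 281]
scene 0.67 1641 [136. 102.  72.] [ 569.4 -163.8   24. ] px [235 159] [293 195]
```

View pics/c8.png

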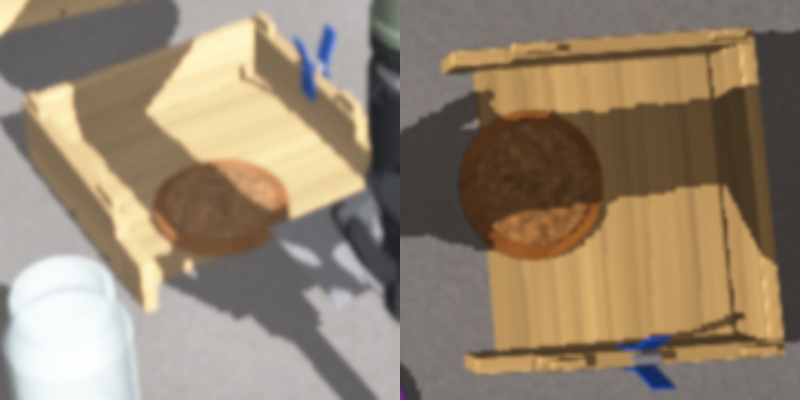

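The stand lies cork up on the board, at about (225,205) in the left half and (530,185) in the right half of the crop. It overhangs the board's front by roughly 10 mm. I'll push it in a little for margin.

```bash
python3 -m inch '[{"dx":0,"dy":2,"dz":30,"yaw":0},{"dx":0,"dy":4,"dz":60,"yaw":0},{"dx":0,"dy":4,"dz":85,"yaw":0},{"dx":0,"dy":4,"dz":94,"yaw":0},{"dx":0,"dy":4,"dz":94,"yaw":0}]'|grep -E "eef|ft"
python3 -m inch '[{"dx":-20,"dy":0,"dz":0,"yaw":0},{"dx":-45,"dy":0,"dz":0,"yaw":0},{"dx":-65,"dy":0,"dz":0,"yaw":0},{"dx":-78,"dy":0,"dz":0,"yaw":0},{"dx":-84,"dy":0,"dz":0,"yaw":0},{"dx":-88,"dy":0,"dz":0,"yaw":0},{"dx":-90,"dy":0,"dz":0,"yaw":0},{"dx":-90,"dy":0,"dz":0,"yaw":0}]'|grep -E "eef|ft"
python3 -m inch '[{"dx":-1.5,"dy":0,"dz":0,"yaw":0},{"dx":-3,"dy":0,"dz":0,"yaw":0},{"dx":-4.5,"dy":0,"dz":0,"yaw":0},{"dx":-6,"dy":0,"dz":0,"yaw":0},{"dx":-7.5,"dy":0,"dz":0,"yaw":0},{"dx":-9,"dy":0,"dz":0,"yaw":0},{"dx":-10.5,"dy":0,"dz":0,"yaw":0},{"dx":-12,"dy":0,"dz":0,"yaw":0}]'|grep -E "eef|ft"
python3 - <<'E'
from h import *
st(); chk(24)
E
```

```text
eef_pos: [550.1, 123.5, 18.7]
ft_force: [0.8, 0.5, -2.2]
eef_pos: [556.8, 35.2, 21.2]
ft_force: [-0.0, -0.2, -1.3]
eef_pos: [557.3, 23.0, 20.9]
ft_force: [0.3, 1.2, -1.5]
t20.32 [557.3  23.   20.9] yaxis 3.08 F [ 0.33  1.22 -1.49] gap 22.6 gf 98.7 j6 -0.03
top 0.62 2521 [98. 65. 35.] [ 569.3 -183.9   24. ] px [457 217] [511 280]
scene 0.65 1657 [137. 102.  72.] [ 569.2 -165.8   24. ] px [235 159] [292 195]
```

```bash
python3 -m inch '[{"dx":-2,"dy":0,"dz":0,"yaw":0},{"dx":-4,"dy":0,"dz":0,"yaw":0},{"dx":-6,"dy":0,"dz":0,"yaw":0},{"dx":-8,"dy":0,"dz":0,"yaw":0},{"dx":-10,"dy":0,"dz":0,"yaw":0},{"dx":-12,"dy":0,"dz":0,"yaw":0},{"dx":-14,"dy":0,"dz":0,"yaw":0},{"dx":-15,"dy":0,"dz":0,"yaw":0}]'|grep -E "eef|ft"
python3 - <<'E'
from h import *
st(); chk(24)
E
```

```text
eef_pos: [558.1, 7.8, 20.9]
ft_force: [-0.3, 1.2, -1.7]
t21.18 [558.1   7.8  20.9] yaxis 3.08 F [-0.27  1.23 -1.69] gap 22.7 gf 98.7 j6 -0.06
top 0.9 2249 [97. 64. 35.] [ 571.5 -204.3   24. ] px [469 216] [520 280]
scene 0.64 1581 [136. 101.  71.] [ 570.4 -181.5   24. ] px [232 156] [287 191]
```

```bash
python3 -m inch '[{"dx":5,"dy":0,"dz":0,"yaw":0},{"dx":20,"dy":0,"dz":0,"yaw":0},{"dx":50,"dy":0,"dz":0,"yaw":0},{"dx":85,"dy":0,"dz":0,"yaw":0},{"dx":120,"dy":0,"dz":0,"yaw":0},{"dx":150,"dy":0,"dz":0,"yaw":0},{"dx":165,"dy":0,"dz":0,"yaw":0},{"dx":165,"dy":0,"dz":0,"yaw":0}]'|grep -E "eef|ft"
python3 -m inch '[{"dx":0,"dy":0,"dz":6,"yaw":0},{"dx":0,"dy":0,"dz":11,"yaw":0},{"dx":0,"dy":0,"dz":14,"yaw":0},{"dx":0,"dy":0,"dz":15.5,"yaw":0},{"dx":0,"dy":0,"dz":15.8,"yaw":0},{"dx":0,"dy":0,"dz":15.8,"yaw":0}]'
python3 - <<'E'
from h import *
chk(24)
E
```

```text
eef_pos: [549.0, 176.5, 21.0]
ft_force: [0.2, -0.3, -2.4]
t: 22.55
eef_pos: [548.5, 171.6, 5.2]
orientation: [-2.162, -2.278, 0.003]
ft_force: [-2.8, -0.5, 3.8]
finger_gap: 22.4
gripper_force: 99.3
top 0.85 3311 [88. 58. 32.] [ 566. -188.   24.] px [455 217] [519 281]
scene 0.72 1632 [127.  95.  67.] [ 569.6 -179.9   24. ] px [232 156] [288 191]
```

```bash
python3 -m inch '[{"dx":0,"dy":0,"dz":0,"yaw":0},{"dx":0,"dy":0,"dz":0,"yaw":0},{"dx":0,"dy":0,"dz":0,"yaw":0},{"dx":0,"dy":0,"dz":0,"yaw":0},{"dx":0,"dy":0,"dz":0,"yaw":0},{"dx":0,"dy":0,"dz":0,"yaw":0},{"dx":0,"dy":0,"dz":0,"yaw":0},{"dx":0,"dy":0,"dz":0,"yaw":0}]' -1
python3 -m inch '[{"dx":0,"dy":0,"dz":-10,"yaw":0},{"dx":0,"dy":0,"dz":-30,"yaw":0},{"dx":0,"dy":0,"dz":-60,"yaw":0},{"dx":0,"dy":0,"dz":-100,"yaw":0},{"dx":0,"dy":0,"dz":-140,"yaw":0},{"dx":0,"dy":0,"dz":-180,"yaw":0},{"dx":0,"dy":0,"dz":-200,"yaw":0},{"dx":0,"dy":0,"dz":-200,"yaw":0}]'
python3 -m inch '[{"dx":150,"dy":-150,"dz":-20,"yaw":0},{"dx":150,"dy":-150,"dz":-20,"yaw":0},{"dx":150,"dy":-150,"dz":-20,"yaw":0},{"dx":150,"dy":-150,"dz":-20,"yaw":0},{"dx":150,"dy":-150,"dz":-20,"yaw":0},{"dx":150,"dy":-150,"dz":-20,"yaw":0},{"dx":150,"dy":-150,"dz":-20,"yaw":0},{"dx":150,"dy":-150,"dz":-20,"yaw":0}]'|grep eef
python3 - <<'E'
from h import *
st(); chk(24)
for n in("top","scene"):
    p=snapshot(n)
    for q in("spatula_grip","jar","stapler","tape_gun"):
        print(n,q,[(np.round(b["xyz"],0).tolist(),round(b["conf"],2)) for b in boxes_of(p,q)][:2])
    for r in cut_out(p,"spatula_grip")[:1]:
        c=np.argwhere(r["region"])[:,::-1]; w=np.array([ray(p,u,v,4)[:2] for u,v in c],np.float32); print(cv2.minAreaRect(w))
E
```

```text
t: 23.42
eef_pos: [549.1, 172.9, 5.0]
orientation: [2.16, 2.281, -0.0]
ft_force: [-1.1, -0.7, 0.7]
finger_gap: 85.3
gripper_force: 0.0
t: 24.08
eef_pos: [551.9, 173.7, 212.1]
orientation: [2.156, 2.276, 0.017]
ft_force: [-0.1, -0.1, 0.3]
finger_gap: 85.3
gripper_force: 0.0
eef_pos: [391.3, 314.3, 224.9]
t24.75 [391.3 314.3 224.9] yaxis 3.17 F [0.08 0.19 0.46] gap 85.5 gf 0.0 j6 0.60
top 0.97 3285 [148.  96.  50.] [ 566.6 -188.7   24. ] px [455 217] [520 280]
scene 0.76 1575 [204. 151. 104.] [ 569.  -179.6   24. ] px [232 156] [288 190]
top spatula_grip [([550.0, 106.0, 5.0], 0.75), ([791.0, 181.0, 54.0], 0.46)]
top jar [([749.0, 8.0, 126.0], 0.86)]
top stapler [([732.0, 321.0, 48.0], 0.77)]
top tape_gun [([793.0, 180.0, 53.0], 0.76)]
((550.8839721679688, 164.7667236328125), (84.805908203125, 261.530517578125), 2.7681939601898193)
scene spatula_grip [([555.0, 122.0, 4.0], 0.89)]
scene jar [([775.0, 39.0, 97.0], 0.68)]
scene stapler [([745.0, 343.0, 49.0], 0.96)]
scene tape_gun [([808.0, 202.0, 54.0], 0.58)]
((550.6539916992188, 162.379638671875), (84.88697052001953, 254.21676635742188), 2.813021659851074)
```

The stand is about 80 mm into the tray, the spatula lies flat with its full 85 mm width in view, and the jar, stapler and tape gun haven't moved.

```bash
python3 -c "
from plant import manip
print(manip.job_done())"
```

```text
the job is handed in; nothing more can be done
None
```

The job is handed in at about 25 s: the pot stand lies cork up on the tray floor, its centre about 80 mm in from the front, the spatula lies flat on the shelf, and the jar, stapler and tape gun are where they were; no verdict came back.

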